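# Vacuum-seal the jar of nuts

## Task

Twist the lid of the hazelnut jar clockwise until it is fully home, so that it seals. Then take the cordless vacuum pump, set it upright and centred over the valve on the lid, and press it gently down until its red ring has vanished into the body but the white band below is not fully swallowed (about 9 mm of its 14 mm travel); keep it there for at least three seconds. The pump runs only while pressed like this, so finish still holding it pressed, and leave the other things standing where they are.

Things in the scene. Friction and masses are not known exactly. Their poses are not given: they have to be found in the camera images.
- nut_jar: round clear glass jar full of hazelnuts, 88 mm across up to 66 mm high, sloping in to a 57 mm neck at 83 mm; the lid sits on the neck. It is heavy and stands fast on a rubber foot: it cannot be moved. Origin: centre of its underside, z up.
- jar_lid (a joint): turn of the lid on the jar, rad: 0 = fully home (a firm stop), larger = unscrewed, anticlockwise seen from above; it turns about the jar's upright axis without rising, stays where it is left (about 0.12 N m of friction), and starts 0.5 to 1.2 rad open. The lid's green mark stands over the green mark on the jar's neck when it is home.
- lid_center (a point): centre of the cream ribbed lid, half-way up: lid 62 mm in diameter, 24 mm high, its flat top 118 mm and its lower rim 94 mm above the worktop. Grip it across the ribbed rim from above; between its lower rim and the jar's sloping shoulder (74 to 80 mm high) there is free room for fingertips.
- valve (a point): centre of the lid's flat top, 118 mm above the worktop, where the grey silicone valve stands up 5 mm (17 mm in diameter). z up.
- pump: light grey cordless vacuum pump, a round upright body 131 mm tall over all, about 0.23 kg, standing loose on its rubber cup on the worktop. Origin: on its axis at the level of the cup's open mouth when not pressed; z along its axis, up when it stands.
- pump_center (a point): on the pump's axis in the middle of its darker ribbed grip band, 85 mm above the rim of the cup when not pressed, 46 mm below the pump's top. The grip is a cylinder 44 to 46 mm in diameter from 48 to 124 mm above the cup's rim; below that the body widens to 50 mm.
- cup_mouth (a point): centre of the open mouth of the black rubber cup at the pump's lower end, in the plane of its rim: 47 mm outside, 38 mm inside diameter, 11 mm deep, so that it fits over the valve with about 10 mm to spare all round and its rim stands on the lid's flat top. It moves with the cup.
- pump_cup (a joint): how far the cup is pushed into the pump's body, m: 0 = out, 0.014 = at the stop. Spring-loaded: it begins to move at about 4 N and takes 0.6 N more for each mm (about 10 N at 9 mm, 13 N at the stop), and springs out again. The red ring (6 mm wide, just below the body) has vanished at 6 mm, the white band beneath it (6.5 mm wide) at 12 mm. The pump draws between these; at the stop it pinches the valve shut.
- glass_1: clear drinking glass, 81 mm across, 91 mm tall, standing behind the work; leave alone. Origin: centre of its underside.
- egg_box_1: grey-brown egg box with a blue label, 106 x 156 x 72 mm, to the left of the work; leave alone. Origin: centre of its underside.
- spice_jar_3: small spice jar with a yellow cap, 42 mm across, 96 mm tall, standing behind the work; leave alone. Origin: centre of its underside.
- teaspoon_1: steel teaspoon lying near the front edge, 130 mm long, 26 mm wide, 11 mm high; leave alone. Origin: centre of its underside.

How it is judged:
By the outcome, as a careful person would: the job done as asked, in the order asked, and still so for the second after the job is handed in, while the arm keeps its last pose, push and grip.
It also fails if it takes over 58 s, if anything falls off the work surface, if the arm or the gripper's body presses on something with over 40 N, if the wrist force passes 120 N, or if a joint passes its speed limit or range.

## Robot

A 7-joint arm with a two-finger parallel gripper is mounted at the origin on a cart in front of the work surface, level with it; the furniture and walls round the work are solid. World frame = base frame: x ahead of the robot, y to its left, z up, the work surface at z = 0. Lengths are in m, angles in degrees, forces in N, time in s.
With the tool pointing down it reaches from about 0.425 to 0.875 m from the base axis. Payload 4.7 kg.
Tool frame: the origin (TCP) lies on the mounting face of the last link; the fingertips stand 182 mm ahead of it and the grasp point (between the pads) lies 164 mm ahead of it; z points along the fingers, x is the direction in which the jaws open and shut, and the axes are right-handed (so a half turn about z gives the same grasp; the last joint's range is limited). The gripper opens to 87 mm and grips with 3 to 60 N. Pads are 19 mm wide; open, the fingers measure 117 mm over their backs; the gripper's body (75 mm by 190 mm) begins 51 mm behind the grasp point.
Start: joints at [-62.389, 18.392, -4.016, 83.108, 1.295, 78.541, -3.26], TCP at [0.293, 0.58, 0.405] pointing down, gripper open.
Joint ranges: [-163.93, 163.93], [-17.29, 119.83], [-79.2, 71.16], [3.27, 140.29], [-89.18, 269.18], [5.43, 117.66], [-154.24, 154.24]. Speed limits (degrees/s): [147.25, 147.25, 180, 180, 180, 180, 180].

## Interface

Orientations are given as [roll, pitch, yaw] about the fixed x, y, z axes, in that order (R = Rz(yaw) Ry(pitch) Rx(roll)).
In Python, from cell import status, cams, env, outline_of, landmark_of gives the robot as it stands. The module is installed in compiled form; this text tells all that it offers.
- The arm moves only by the tool jog_arm, never from a script. Its argument "rows" is a list of rows, each a list of 7 numbers: the closure, from 0 (fully open) to 1 (shut), then the shift along the tool's x, y, z in m, then the turn, a rotation vector about the tool's x, y, z in degrees. A call has 1 to 12 rows; each row shifts and turns the commanded pose from where the row before left it, along the tool's axes as they then stand; what a row does not reach is not made up. A row lasts 1/12 s, in which the tool goes at most 41.7 mm and 7.16 degrees, less where a joint would pass 70% of its speed; a pose out of reach is approached as far as the arm can. A call with a gripper value outside its range is refused whole. The fingers move at their own pace and stop on an object; "grip_force" is the grip in N (left out, the last holds). Time passes only in rows, so rows that do not move let the fingers close. It gives the time, the measured TCP pose, the force and the opening at its end, in the units of the state.
- status.get_obs(): the state, without advancing time (a new reading comes with each control period).
- cams.read_camera(name): name is "side" or "top" or "wrist"; returns (picture, depth): 400x640x3 uint8, red, green, blue; 400x640 float32, m along the optical axis (not along the pixel's ray), 0 where there is no reading.
- cams.camera_params(name): a dict with "vfov" (degrees; the focal length in pixels is half the picture's height over the tangent of half this angle, whatever the lens; pixels are square), "cx", "cy" (the principal point, pixels), "eye" and "attitude" of the camera in the world. Camera axes: x right, y up, looking along -z (the intrinsics and any distortion apply to the point x, -y, -z); pixel columns grow to the right and rows downward; lengths in m; the calibration is good to about 2 mm. A picture is of the moment at which its call begins: read the wrist's pose just before it. camera_params takes no time and is no camera call; for the wrist camera it gives the pose at the moment of the call.
- env.sign_off(): hands the job in, once; it reports no verdict.
Trained networks look in the newest picture that a camera, given by its name, has taken for a name from the list of things; names that differ only in an ending like _2 or _b are one class to them, and where a whole thing is asked for, a point or a joint stands for the part that bears it (a point fixed in the world has none). Each returns a list of dicts, best first, with "conf" (0 to 1); they miss things now and then, are a little off and sometimes report something else, mostly with a low value. They report only what shows in the picture. A call takes as long as a camera call.
- outline_of(camera, name): "pixels" (400x640 bool, what is visible of it) and "box" ([left, top, right, bottom] in pixels, round what is visible of it).
- landmark_of(camera, name): "position" ([row, column] in pixels: a listed point, or the origin of a listed thing).
The state is a dict: "time_s": time; "qpos": joint angles; "joint_velocities": joint speeds; "effort": joint torques, N m; "tool_pos": TCP position; "tool_rot": TCP orientation; "force": force on the tool from outside, world axes, zero at the start; "wrist_torque": the same for the moment, N m; "grip_width": finger opening in m.
Only numpy, scipy, OpenCV 4.12 (cv2) and the standard library are available. Lean on these libraries where they do the work, as an engineer would, in place of code of your own. Each camera call takes 0.05 s, during which the arm holds its last target. There are 200 camera calls.

## Working session

There is one attempt and no reset: what is moved stays moved. The work goes in short steps, Python scripts to look and compute and a tool call to move; the robot and the scene stay as the last step left them, time stands still between calls to the robot, and variables do not carry over. Pictures are saved under pics/ and viewed, about 8 in all and at most 12, crops included, and the job is handed in when it is done.

Besides the shell and the picture viewer there is one more tool, called by a JSON object that holds its "api" and its "payload", one argument or row to a line. jog_arm: Moves the arm, as the interface text tells. Its arguments: {"type":"object","properties":{"rows":{"type":"array"},"grip_force":{"type":"number"}},"required":["rows"]}

```bash
mkdir -p pics; cat > h.py <<'E'
import numpy as np, cv2
from scipy.spatial.transform import Rotation as R
from cell import status, cams, env, outline_of, landmark_of
def K(p):
    f=200/np.tan(np.radians(p["vfov"])/2); return f,p["cx"],p["cy"]
def rot(p):
    a=np.array(p["attitude"],float)
    return a if a.shape==(3,3) else (R.from_euler('xyz',a,degrees=True).as_matrix() if a.size==3 else R.from_quat(a).as_matrix())
def ray(p,rc):
    f,cx,cy=K(p); d=np.array([(rc[1]-cx)/f,-(rc[0]-cy)/f,-1.]); return np.array(p["eye"]),rot(p)@d
def at_z(p,rc,z):
    e,d=ray(p,rc); return e+d*(z-e[2])/d[2]
def at_d(p,rc,dep):
    e,d=ray(p,rc); return e+d*dep
def proj(p,X):
    f,cx,cy=K(p); c=rot(p).T@(np.array(X)-np.array(p["eye"])); return np.array([cy-f*c[1]/-c[2],cx+f*c[0]/-c[2]])
E
cat > a.py <<'E'
from h import *
print(status.get_obs())
ims=[]
for c in ("side","top"):
    im,d=cams.read_camera(c); p=cams.camera_params(c); print(c,p)
    cv2.imwrite(f"pics/{c}0.png",im[:,:,::-1]); np.save(f"{c}.npy",d)
    for n in ("lid_center","valve","pump_center","cup_mouth","nut_jar","pump"):
        for l in landmark_of(c,n)[:2]:
            rc=l["position"]; z={"lid_center":.106,"valve":.118,"pump_center":.085}.get(n,0)
            print(c,n,round(l["conf"],2),np.round(rc,1),np.round(at_z(p,rc,z),3))
E
python3 a.py
```

```text
{'time_s': 0.0, 'qpos': array([-62.38800154,  18.4395792 ,  -4.01489045,  83.17657598,
         1.29596254,  78.54001725,  -3.26110829]), 'joint_velocities': array([ 0.05282521, -0.08912167,  0.03286898, -0.01159089,  0.06275946,
       -0.08609608,  0.08054765]), 'effort': array([-6.43753697e-05, -4.91278303e+01, -4.03972026e-01, -3.12526309e+01,
       -6.38717436e-02,  4.38043533e-02,  1.79892613e-04]), 'tool_pos': array([0.29305493, 0.57995266, 0.40364053]), 'tool_rot': array([1.79993054e+02, 1.10876468e-01, 6.31962571e+01]), 'force': array([-0.73971257, -1.3715093 ,  0.17884295]), 'wrist_torque': array([-0.03642668, -0.02321776,  0.03975618]), 'grip_width': 0.08682794478121436}
side {'vfov': 44.92040246757265, 'cx': 319.16001888576017, 'cy': 190.73445420354778, 'eye': array([ 0.09773104, -1.08006353,  0.83747483]), 'attitude': array([ 56.51199663,  -0.44256261, -21.42632348])}
side lid_center 0.56 [201.6 305. ] [ 0.453 -0.088  0.106]
side valve 0.65 [194.2 306.5] [ 0.463 -0.073  0.118]
side pump_center 0.78 [254.7 359.1] [ 0.507 -0.31   0.085]
side cup_mouth 0.67 [281.5 359.6] [ 0.512 -0.314  0.   ]
side nut_jar 0.62 [232.5 305.3] [ 0.454 -0.086  0.   ]
side nut_jar 0.32 [196.3 306.7] [0.519 0.081 0.   ]
side pump 0.91 [280.9 354.8] [ 0.502 -0.308  0.   ]
top {'vfov': 49.32174603794313, 'cx': 322.3211566239035, 'cy': 197.47605128949976, 'eye': array([ 0.34430042, -0.07530558,  1.02814642]), 'attitude': array([ 10.0460573 ,   0.8875292 , -90.22249293])}
top lid_center 0.77 [220.9 333.9] [ 0.457 -0.086  0.106]
top valve 0.79 [217.1 334.1] [ 0.464 -0.086  0.118]
top pump_center 0.62 [200.9 437.2] [ 0.502 -0.313  0.085]
top cup_mouth 0.41 [205.1 424.7] [ 0.506 -0.304  0.   ]
top nut_jar 0.89 [222.7 330.4] [ 0.466 -0.079  0.   ]
top pump 0.95 [208.1 426.1] [ 0.499 -0.307  0.   ]
```

View both.

```bash
python3 -c "
import cv2,numpy as np
a=cv2.imread('pics/side0.png')[100:400,120:560];b=cv2.imread('pics/top0.png')[70:370,120:560]
cv2.imwrite('pics/both.png',cv2.resize(np.vstack([a,b]),None,fx=1,fy=1))"
```

```text
(no output)
```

View pics/both.png

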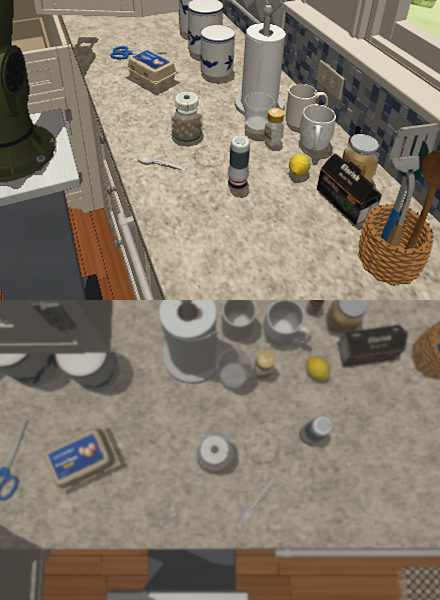

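{"api": "jog_arm", "payload": {
  "rows": [
    [0, -0.0242, 0.0253, 0, 0, 0, 0],
    [0, -0.0242, 0.0253, 0, 0, 0, 0],
    [0, -0.0242, 0.0253, 0, 0, 0, 0],
    [0, -0.0242, 0.0253, 0, 0, 0, 0],
    [0, -0.0242, 0.0253, 0, 0, 0, 0],
    [0, -0.0242, 0.0253, 0, 0, 0, 0],
    [0, -0.0242, 0.0253, 0, 0, 0, 0],
    [0, -0.0242, 0.0253, 0, 0, 0, 0],
    [0, -0.0242, 0.0253, 0, 0, 0, 0],
    [0, -0.0242, 0.0253, 0, 0, 0, 0]
  ]
}}

```text
time_s: 1.53
tool_pos: [0.4101, 0.2483, 0.4051]
tool_rot: [180.0, -0.1, 63.2]
force: [0.8, -0.1, 0.1]
grip_width: 0.0869
```

{"api": "jog_arm", "payload": {
  "rows": [
    [0, -0.0277, 0.0196, 0, 0, 0, 0],
    [0, -0.0277, 0.0196, 0, 0, 0, 0],
    [0, -0.0277, 0.0196, 0, 0, 0, 0],
    [0, -0.0277, 0.0196, 0, 0, 0, 0],
    [0, -0.0277, 0.0196, 0, 0, 0, 0],
    [0, -0.0277, 0.0196, 0, 0, 0, 0],
    [0, -0.0277, 0.0196, 0, 0, 0, 0],
    [0, -0.0277, 0.0196, 0, 0, 0, 0],
    [0, -0.0277, 0.0196, 0, 0, 0, 0],
    [0, -0.0277, 0.0196, 0, 0, 0, 0],
    [0, 0, 0, 0, 0, 0, 0],
    [0, 0, 0, 0, 0, 0, 0]
  ]
}}

```text
time_s: 2.53
tool_pos: [0.4597, -0.0876, 0.4051]
tool_rot: [180.0, -0.0, 62.9]
force: [-0.0, 1.2, -0.5]
grip_width: 0.0866
```

```bash
cat > w.py <<'E'
from h import *
import sys
o=status.get_obs(); print({k:np.round(o[k],3) for k in ("time_s","qpos","tool_pos","tool_rot","force","grip_width")})
p=cams.camera_params("wrist"); im,d=cams.read_camera("wrist"); np.save("wrist.npy",d)
cv2.imwrite(f"pics/{sys.argv[1]}.png",im[:,:,::-1])
print(p["eye"],p["attitude"],p["vfov"])
for a in sys.argv[2:]:
    n,z=a.split(","); z=float(z)
    for l in landmark_of("wrist",n)[:2]:
        rc=l["position"]; print(n,round(l["conf"],2),np.round(rc,1),np.round(at_z(p,rc,z),4))
E
python3 w.py w1 lid_center,.106 valve,.123 nut_jar,0
```

```text
{'time_s': np.float64(2.533), 'qpos': array([-26.304,  -5.847,  31.997, 108.825,   3.163,  76.123,  67.724]), 'tool_pos': array([ 0.46 , -0.088,  0.405]), 'tool_rot': array([ 1.79974e+02, -3.50000e-02,  6.29220e+01]), 'force': array([-0.033,  1.212, -0.491]), 'grip_width': np.float64(0.087)}
[ 0.39891016 -0.05775188  0.38444185] [-14.4133858   -0.11406121  62.93675398] 70.34998929270098
lid_center 0.85 [190.3 316.8] [ 0.4587 -0.0896  0.106 ]
valve 0.91 [190.  319.5] [ 0.4559 -0.0853  0.123 ]
valve 0.69 [133.2 214.7] [ 0.366  -0.1454  0.123 ]
nut_jar 0.67 [172.5 316.2] [ 0.4587 -0.091   0.    ]
nut_jar 0.28 [190.8 323.6] [ 0.4864 -0.0937  0.    ]
```

View pics/w1.png

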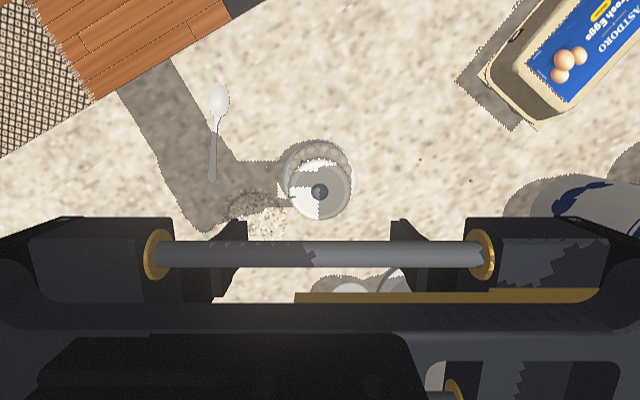

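```bash
python3 -c "
import cv2
a=cv2.imread('pics/w1.png')[130:230,265:375]
cv2.imwrite('pics/w1z.png',cv2.resize(a,None,fx=5,fy=5,interpolation=2))"
```

```text
(no output)
```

View pics/w1z.png

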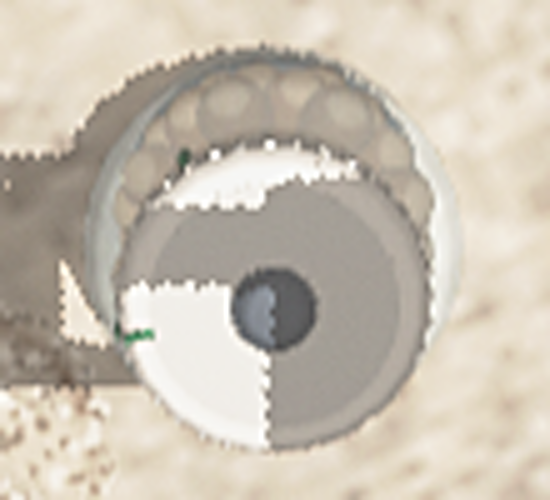

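```bash
python3 - <<'E'
from h import *
p=cams.camera_params("wrist")
for z,rc in ((.118,(189.8,319.8)),(.121,(191.6,319.4))): print(at_z(p,rc,z))
c=np.array([.4575,-.0868])
for n,z,rc in (("neck",.087,(162,302)),("lid",.118,(197,293)),("lidside",.11,(196.5,289.5))):
    v=at_z(p,rc,z)[:2]-c; print(n,np.linalg.norm(v),np.degrees(np.arctan2(v[1],v[0])))
E
```

```text
[ 0.45683612 -0.08192465  0.118     ]
[ 0.45759224 -0.0827505   0.121     ]
neck 0.02920232806654779 -176.92623260786826
lid 0.02238209559811095 -105.31471148204588
lidside 0.026846212065023956 -103.68824640466356
```

{"api": "jog_arm", "payload": {
  "rows": [
    [0, 0.0022, -0.0036, 0.03, 0, 0, 0],
    [0, 0, 0, 0.03, 0, 0, 0],
    [0, 0, 0, 0.03, 0, 0, 0],
    [0, 0, 0, 0.025, 0, 0, 0],
    [0, 0, 0, 0.012, 0, 0, 0],
    [0, 0, 0, 0.008, 0, 0, 0],
    [0, 0, 0, 0, 0, 0, 0],
    [0, 0, 0, 0, 0, 0, 0]
  ]
}}

```text
time_s: 3.4
tool_pos: [0.458, -0.0813, 0.2701]
tool_rot: [180.0, -0.0, 63.3]
force: [-0.3, -0.4, 0.7]
grip_width: 0.0869
```

{"api": "jog_arm", "payload": {
  "rows": [
    [0.2, 0, 0, 0, 0, 0, 0],
    [0.3, 0, 0, 0, 0, 0, 0],
    [0.5, 0, 0, 0, 0, 0, 0],
    [0.6, 0, 0, 0, 0, 0, 0],
    [0.6, 0, 0, 0, 0, 0, 0],
    [0.6, 0, 0, 0, 0, 0, 0]
  ],
  "grip_force": 25
}}

```text
time_s: 3.9
tool_pos: [0.457, -0.0843, 0.2702]
tool_rot: [-180.0, 0.2, 63.1]
force: [-3.3, -6.0, 5.2]
grip_width: 0.0609
```

```bash
python3 -c "
from h import *
o=status.get_obs(); print({k:np.round(o[k],3) for k in ('time_s','qpos','tool_pos','tool_rot','force','wrist_torque','grip_width')})"
```

```text
{'time_s': np.float64(3.9), 'qpos': array([-25.625,   2.038,  33.559, 118.822,  -1.057,  59.558,  71.59 ]), 'tool_pos': array([ 0.457, -0.084,  0.27 ]), 'tool_rot': array([-179.999,    0.227,   63.136]), 'force': array([-3.284, -6.038,  5.212]), 'wrist_torque': array([-1.555,  0.865,  0.139]), 'grip_width': np.float64(0.061)}
```

{"api": "jog_arm", "payload": {
  "rows": [
    [0.6, -0.002, 0, 0, 0, 0, 0],
    [0.6, 0, 0, 0, 0, 0, 4],
    [0.6, 0, 0, 0, 0, 0, 5],
    [0.6, 0, 0, 0, 0, 0, 5],
    [0.6, 0, 0, 0, 0, 0, 5],
    [0.6, 0, 0, 0, 0, 0, 5],
    [0.6, 0, 0, 0, 0, 0, 5],
    [0.6, 0, 0, 0, 0, 0, 5],
    [0.6, 0, 0, 0, 0, 0, 5],
    [0.6, 0, 0, 0, 0, 0, 5],
    [0.6, 0, 0, 0, 0, 0, 5],
    [0.6, 0, 0, 0, 0, 0, 5]
  ]
}}

```text
time_s: 4.9
tool_pos: [0.4576, -0.0837, 0.2703]
tool_rot: [179.9, -0.2, 9.0]
force: [4.1, 0.1, -2.1]
grip_width: 0.061
```

```bash
cat > s.py <<'E'
from h import *
o=status.get_obs(); print({k:np.round(o[k],3) for k in ('time_s','qpos','tool_pos','tool_rot','force','wrist_torque','grip_width')})
E
python3 s.py
```

```text
{'time_s': np.float64(4.9), 'qpos': array([-26.781,   1.975,  34.736, 118.891,  -1.314,  59.298,  17.599]), 'tool_pos': array([ 0.458, -0.084,  0.27 ]), 'tool_rot': array([179.947,  -0.187,   8.993]), 'force': array([ 4.111,  0.085, -2.054]), 'wrist_torque': array([-0.358, -0.497,  0.131]), 'grip_width': np.float64(0.061)}
```

{"api": "jog_arm", "payload": {
  "rows": [
    [0.6, 0, 0, 0, 0, 0, 3],
    [0.6, 0, 0, 0, 0, 0, 3],
    [0.6, 0, 0, 0, 0, 0, 2],
    [0.6, 0, 0, 0, 0, 0, 2],
    [0.6, 0, 0, 0, 0, 0, 2],
    [0.6, 0, 0, 0, 0, 0, 0]
  ]
}}

```text
time_s: 5.4
tool_pos: [0.4579, -0.0836, 0.2703]
tool_rot: [179.9, -0.2, -2.7]
force: [5.5, -1.3, -2.7]
grip_width: 0.0611
```

```bash
python3 s.py
```

```text
{'time_s': np.float64(5.4), 'qpos': array([-27.056,   1.985,  34.99 , 118.888,  -1.289,  59.248,   5.848]), 'tool_pos': array([ 0.458, -0.084,  0.27 ]), 'tool_rot': array([179.948,  -0.241,  -2.724]), 'force': array([ 5.521, -1.329, -2.718]), 'wrist_torque': array([-0.324, -0.626,  0.743]), 'grip_width': np.float64(0.061)}
```

{"api": "jog_arm", "payload": {
  "rows": [
    [0.6, 0, 0, 0, 0, 0, 0],
    [0.6, 0, 0, 0, 0, 0, 0],
    [0.6, 0, 0, 0, 0, 0, 2],
    [0.6, 0, 0, 0, 0, 0, 1],
    [0.6, 0, 0, 0, 0, 0, 0]
  ],
  "grip_force": 40
}}

```text
time_s: 5.82
tool_pos: [0.4581, -0.0828, 0.2702]
tool_rot: [179.9, -0.3, -5.5]
force: [5.1, 0.1, -4.0]
grip_width: 0.0606
```

```bash
python3 s.py
```

```text
{'time_s': np.float64(5.817), 'qpos': array([-27.153,   1.989,  34.985, 118.891,  -1.269,  59.23 ,   3.009]), 'tool_pos': array([ 0.458, -0.083,  0.27 ]), 'tool_rot': array([179.94 ,  -0.254,  -5.451]), 'force': array([ 5.131,  0.131, -4.016]), 'wrist_torque': array([-0.189, -0.799,  1.687]), 'grip_width': np.float64(0.061)}
```

{"api": "jog_arm", "payload": {
  "rows": [
    [0.6, 0, 0, 0, 0, 0, -2],
    [0.6, 0, 0, 0, 0, 0, -2],
    [0.5, 0, 0, 0, 0, 0, 0],
    [0, 0, 0, 0, 0, 0, 0],
    [0, 0, 0, 0, 0, 0, 0],
    [0, 0, 0, 0, 0, 0, 0],
    [0, 0, 0, 0, 0, 0, 0],
    [0, 0, 0, -0.02, 0, 0, 0],
    [0, 0, 0, -0.035, 0, 0, 0],
    [0, 0, 0, -0.04, 0, 0, 0],
    [0, 0, 0, -0.04, 0, 0, 0]
  ]
}}

```text
time_s: 6.73
tool_pos: [0.456, -0.0839, 0.4059]
tool_rot: [180.0, 0.1, -1.8]
force: [1.2, 1.0, 0.4]
grip_width: 0.0867
```

{"api": "jog_arm", "payload": {
  "rows": [
    [0, 0.0074, 0.032, 0, 0, 0, 0],
    [0, 0.0074, 0.032, 0, 0, 0, 0],
    [0, 0.0074, 0.032, 0, 0, 0, 0],
    [0, 0.0074, 0.032, 0, 0, 0, 0],
    [0, 0.0074, 0.032, 0, 0, 0, 0],
    [0, 0.0074, 0.032, 0, 0, 0, 0],
    [0, 0.0074, 0.032, 0, 0, 0, 0],
    [0, 0, 0, 0, 0, 0, 0],
    [0, 0, 0, 0, 0, 0, 0],
    [0, 0, 0, 0, 0, 0, 0]
  ]
}}

```text
time_s: 7.57
tool_pos: [0.5014, -0.3088, 0.4043]
tool_rot: [-179.9, 0.1, -1.8]
force: [-0.3, 0.5, -0.1]
grip_width: 0.087
```

```bash
python3 w.py w2 pump_center,.085 pump,0 cup_mouth,0; python3 - <<'E'
from h import *
im,d=cams.read_camera("top"); cv2.imwrite("pics/top1.png",im[:,:,::-1])
a=cv2.resize(im[180:260,290:370,::-1],None,fx=3.75,fy=3.75,interpolation=2); b=cv2.resize(cv2.imread("pics/w2.png"),(480,300))
cv2.imwrite("pics/c2.png",np.hstack([a,b]))
E
```

```text
{'time_s': np.float64(7.567), 'qpos': array([-11.553,  13.927,  47.953,  93.698, -10.582,  77.168,  36.122]), 'tool_pos': array([ 0.501, -0.309,  0.404]), 'tool_rot': array([-1.7994e+02,  5.6000e-02, -1.8170e+00]), 'force': array([-0.291,  0.512, -0.147]), 'grip_width': np.float64(0.087)}
[ 0.50302337 -0.24207335  0.38378071] [-14.27269918   0.04804171  -1.80264236] 70.34998929270098
pump_center 0.95 [188.4 321.8] [ 0.5041 -0.3119  0.085 ]
pump 0.76 [174.3 323.1] [ 0.5068 -0.312   0.    ]
```

View pics/c2.png

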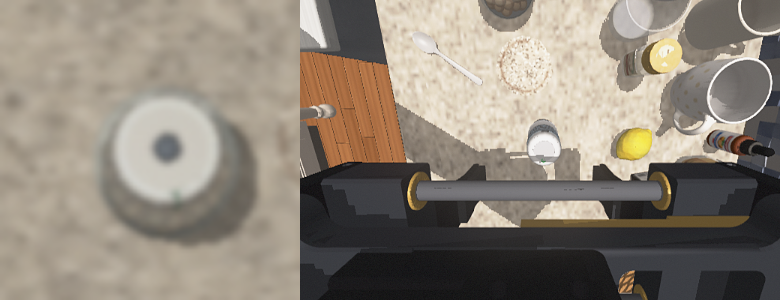

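{"api": "jog_arm", "payload": {
  "rows": [
    [0, 0.003, 0.003, 0.03, 0, 0, 0],
    [0, 0, 0, 0.035, 0, 0, 0],
    [0, 0, 0, 0.035, 0, 0, 0],
    [0, 0, 0, 0.03, 0, 0, 0],
    [0, 0, 0, 0.015, 0, 0, 0],
    [0, 0, 0, 0.007, 0, 0, 0],
    [0, 0, 0, 0, 0, 0, 0],
    [0, 0, 0, 0, 0, 0, 0]
  ]
}}

```text
time_s: 8.48
tool_pos: [0.5049, -0.3122, 0.2537]
tool_rot: [180.0, -0.1, -1.8]
force: [-0.2, 0.5, 0.1]
grip_width: 0.087
```

{"api": "jog_arm", "payload": {
  "rows": [
    [0.2, 0, 0, 0, 0, 0, 0],
    [0.3, 0, 0, 0, 0, 0, 0],
    [0.35, 0, 0, 0, 0, 0, 0],
    [0.4, 0, 0, 0, 0, 0, 0],
    [0.45, 0, 0, 0, 0, 0, 0],
    [0.5, 0, 0, 0, 0, 0, 0],
    [0.6, 0, 0, 0, 0, 0, 0],
    [0.7, 0, 0, 0, 0, 0, 0],
    [0.8, 0, 0, 0, 0, 0, 0],
    [0.8, 0, 0, 0, 0, 0, 0]
  ],
  "grip_force": 35
}}

```text
time_s: 9.32
tool_pos: [0.5046, -0.3123, 0.2529]
tool_rot: [180.0, -0.0, -1.8]
force: [0.6, 0.5, -0.2]
grip_width: 0.0435
```

```bash
python3 s.py
```

```text
{'time_s': np.float64(9.317), 'qpos': array([ -7.476,  23.1  ,  44.677, 102.694, -18.278,  61.659,  41.917]), 'tool_pos': array([ 0.505, -0.312,  0.253]), 'tool_rot': array([ 1.79993e+02, -3.10000e-02, -1.79600e+00]), 'force': array([ 0.555,  0.509, -0.154]), 'wrist_torque': array([-0.078, -0.103,  0.041]), 'grip_width': np.float64(0.044)}
```

{"api": "jog_arm", "payload": {
  "rows": [
    [0.8, 0, 0, -0.01, 0, 0, 0],
    [0.8, 0, 0, -0.025, 0, 0, 0],
    [0.8, 0, 0, -0.035, 0, 0, 0],
    [0.8, 0, 0, -0.035, 0, 0, 0],
    [0.8, 0, 0, -0.035, 0, 0, 0],
    [0.8, 0, 0, -0.02, 0, 0, 0],
    [0.8, 0, 0, -0.005, 0, 0, 0],
    [0.8, 0, 0, 0, 0, 0, 0]
  ]
}}

```text
time_s: 9.98
tool_pos: [0.5043, -0.3127, 0.4191]
tool_rot: [180.0, -0.1, -1.8]
force: [-0.0, -0.2, -4.0]
grip_width: 0.0437
```

{"api": "jog_arm", "payload": {
  "rows": [
    [0.8, -0.003, -0.0124, 0, 0, 0, 0],
    [0.8, -0.006, -0.025, 0, 0, 0, 0],
    [0.8, -0.007, -0.03, 0, 0, 0, 0],
    [0.8, -0.007, -0.03, 0, 0, 0, 0],
    [0.8, -0.007, -0.03, 0, 0, 0, 0],
    [0.8, -0.007, -0.03, 0, 0, 0, 0],
    [0.8, -0.007, -0.03, 0, 0, 0, 0],
    [0.8, -0.006, -0.025, 0, 0, 0, 0],
    [0.8, -0.004, -0.014, 0, 0, 0, 0],
    [0.8, 0, 0, 0, 0, 0, 0],
    [0.8, 0, 0, 0, 0, 0, 0]
  ]
}}

```text
time_s: 10.9
tool_pos: [0.4568, -0.0835, 0.4158]
tool_rot: [180.0, 0.2, -1.7]
force: [0.7, -0.2, -3.7]
grip_width: 0.0432
```

```bash
cat > v.py <<'E'
from h import *
import sys
import runpy; runpy.run_path("s.py")
o=status.get_obs(); g=o["tool_pos"]
im,d=cams.read_camera("side"); p=cams.camera_params("side")
r,c=proj(p,[.458,-.0845,.17]).astype(int); s=55
cr=im[r-s:r+s,c-s:c+s,::-1]; cv2.imwrite(f"pics/{sys.argv[1]}.png",cv2.resize(cr,None,fx=5.4,fy=5.4,interpolation=2)); cv2.imwrite(f"pics/{sys.argv[1]}f.png",im[:,:,::-1])
print("crop origin",r-s,c-s)
for n,X in (("cup exp",[g[0],g[1],g[2]-.253]),("centre exp",[g[0],g[1],g[2]-.168]),("valve exp",[.458,-.0845,.118])): print(n,np.round(proj(p,X),1))
for n in ("cup_mouth","pump_center","pump","valve"):
    for l in landmark_of("side",n)[:2]: print(n,round(l["conf"],2),np.round(l["position"],1))
E
python3 v.py v1
```

```text
{'time_s': np.float64(10.9), 'qpos': array([-31.002,  -7.156,  35.459, 108.321,   4.288,  77.747,   1.657]), 'tool_pos': array([ 0.457, -0.083,  0.416]), 'tool_rot': array([179.962,   0.196,  -1.662]), 'force': array([ 0.722, -0.215, -3.725]), 'wrist_torque': array([-0.161,  0.074, -0.016]), 'grip_width': np.float64(0.043)}
crop origin 125 251
cup exp [182.3 305.7]
centre exp [153.6 305.4]
valve exp [196.7 306.4]
cup_mouth 0.45 [178.7 306.2]
pump_center 0.88 [155.1 308.2]
pump 0.79 [181.6 305.9]
valve 0.83 [194.  306.2]
```

View pics/v1.png

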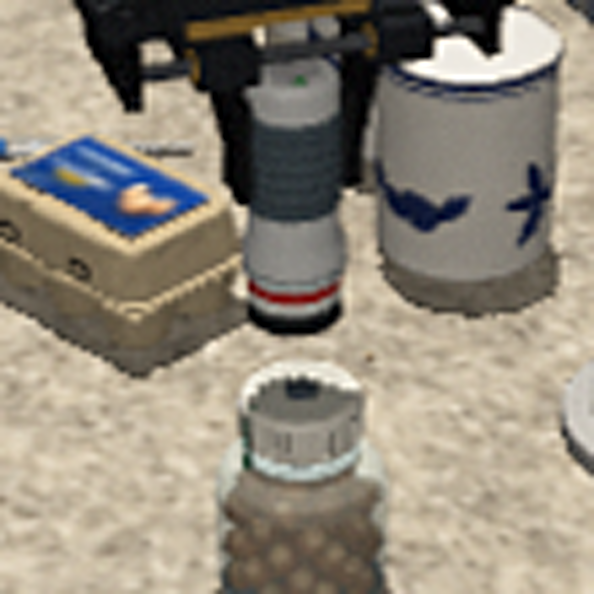

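{"api": "jog_arm", "payload": {
  "rows": [
    [0.8, 0.002, 0.0015, 0.01, 0, 0, 0],
    [0.8, 0, 0, 0.012, 0, 0, 0],
    [0.8, 0, 0, 0.01, 0, 0, 0],
    [0.8, 0, 0, 0.006, 0, 0, 0],
    [0.8, 0, 0, 0.002, 0, 0, 0],
    [0.8, 0, 0, 0, 0, 0, 0],
    [0.8, 0, 0, 0, 0, 0, 0]
  ],
  "grip_force": 45
}}

```text
time_s: 11.73
tool_pos: [0.4596, -0.086, 0.3779]
tool_rot: [180.0, -0.0, -1.8]
force: [0.5, 0.2, -2.7]
grip_width: 0.0435
```

```bash
python3 v.py v2
```

```text
{'time_s': np.float64(11.733), 'qpos': array([-30.691,  -5.17 ,  36.438, 111.233,   3.209,  72.934,   2.889]), 'tool_pos': array([ 0.46 , -0.086,  0.378]), 'tool_rot': array([ 1.79999e+02, -2.10000e-02, -1.80500e+00]), 'force': array([ 0.528,  0.156, -2.691]), 'wrist_torque': array([-0.073,  0.01 , -0.013]), 'grip_width': np.float64(0.044)}
crop origin 125 251
cup exp [194.7 307.1]
centre exp [167.  306.9]
valve exp [196.7 306.4]
cup_mouth 0.68 [194.5 308.4]
pump_center 0.63 [167.5 306.6]
pump 0.67 [191.2 305.8]
valve 0.71 [194.2 305.3]
```

View pics/v2.png

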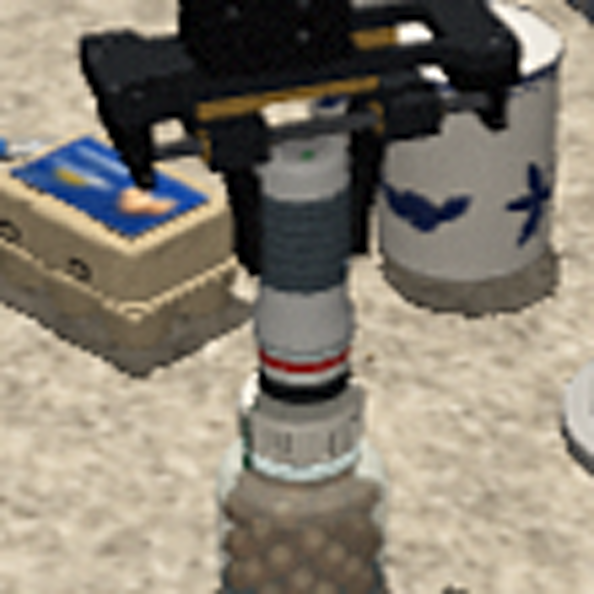

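{"api": "jog_arm", "payload": {
  "rows": [
    [0.8, 0, 0, 0.003, 0, 0, 0],
    [0.8, 0, 0, 0.003, 0, 0, 0],
    [0.8, 0, 0, 0.002, 0, 0, 0],
    [0.8, 0, 0, 0.001, 0, 0, 0],
    [0.8, 0, 0, 0, 0, 0, 0],
    [0.8, 0, 0, 0, 0, 0, 0]
  ]
}}

```text
time_s: 12.48
tool_pos: [0.4596, -0.0859, 0.3692]
tool_rot: [-180.0, -0.0, -1.8]
force: [-1.9, 1.2, 2.7]
grip_width: 0.0433
```

{"api": "jog_arm", "payload": {
  "rows": [
    [0.8, 0, 0, 0.002, 0, 0, 0],
    [0.8, 0, 0, 0.001, 0, 0, 0],
    [0.8, 0, 0, 0, 0, 0, 0],
    [0.8, 0, 0, 0, 0, 0, 0]
  ]
}}

```text
time_s: 12.82
tool_pos: [0.4596, -0.0859, 0.366]
tool_rot: [-180.0, -0.0, -1.8]
force: [-0.8, -0.2, 5.3]
grip_width: 0.043
```

{"api": "jog_arm", "payload": {
  "rows": [
    [0.8, 0, 0, 0.002, 0, 0, 0],
    [0.8, 0, 0, 0.0015, 0, 0, 0],
    [0.8, 0, 0, 0, 0, 0, 0],
    [0.8, 0, 0, 0, 0, 0, 0],
    [0.8, 0, 0, 0, 0, 0, 0],
    [0.8, 0, 0, 0, 0, 0, 0]
  ]
}}

```text
time_s: 13.32
tool_pos: [0.4596, -0.086, 0.3628]
tool_rot: [-180.0, -0.0, -1.8]
force: [-1.9, -0.3, 6.2]
grip_width: 0.0434
```

```bash
python3 v.py v3; for i in 1 2 3; do python3 s.py | grep -o "force.*" ; python3 -c "
from h import *
cams.read_camera('side')"; done
```

```text
{'time_s': np.float64(13.317), 'qpos': array([-30.602,  -4.388,  36.719, 112.433,   2.751,  71.074,   3.342]), 'tool_pos': array([ 0.46 , -0.086,  0.363]), 'tool_rot': array([-1.79983e+02, -3.40000e-02, -1.80300e+00]), 'force': array([-1.945, -0.253,  6.226]), 'wrist_torque': array([ 0.009,  0.687, -0.008]), 'grip_width': np.float64(0.043)}
crop origin 125 251
cup exp [199.5 307.1]
centre exp [172.1 306.9]
valve exp [196.7 306.4]
cup_mouth 0.43 [196.6 309.1]
pump_center 0.89 [170.6 307.8]
pump 0.96 [197.2 307. ]
valve 0.79 [195.1 306.8]
force': array([-2.5  , -0.032,  6.635]), 'wrist_torque': array([ 0.026,  0.67 , -0.013]), 'grip_width': np.float64(0.043)}
force': array([-2.345,  0.456,  7.47 ]), 'wrist_torque': array([0.032, 0.721, 0.035]), 'grip_width': np.float64(0.043)}
force': array([-2.567,  0.112,  5.808]), 'wrist_torque': array([ 0.04 ,  0.735, -0.019]), 'grip_width': np.float64(0.043)}
```

View pics/v3.png

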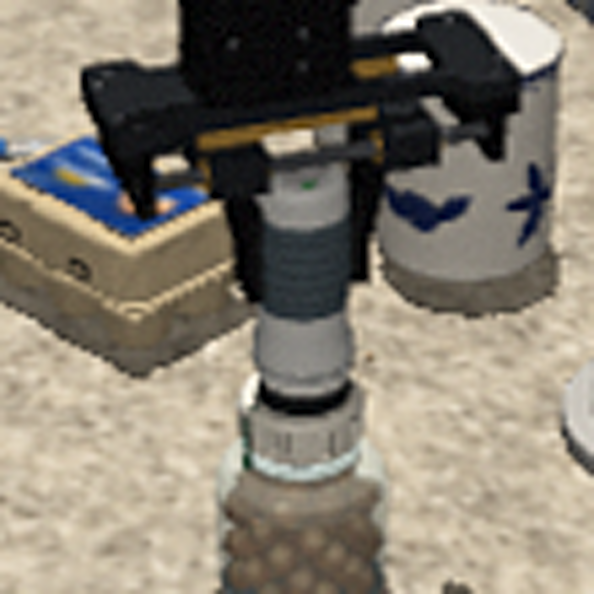

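```bash
python3 - <<'E'
import cv2
a=cv2.imread('pics/v3f.png');b=cv2.imread('pics/v2f.png')
for r in range(184,204): print(r,a[r,306].tolist(),b[r,306].tolist())
E
```

```text
184 [86, 82, 80] [134, 138, 141]
185 [130, 134, 138] [135, 139, 141]
186 [137, 140, 144] [137, 140, 143]
187 [134, 139, 142] [136, 142, 143]
188 [133, 137, 139] [136, 143, 144]
189 [134, 137, 139] [137, 144, 145]
190 [135, 140, 142] [114, 116, 114]
191 [136, 141, 144] [139, 143, 134]
192 [137, 141, 144] [65, 67, 124]
193 [140, 145, 148] [0, 0, 117]
194 [140, 145, 147] [138, 146, 151]
195 [105, 110, 110] [163, 169, 168]
196 [129, 132, 135] [62, 67, 67]
197 [155, 162, 168] [11, 10, 7]
198 [77, 80, 83] [13, 14, 13]
199 [13, 12, 14] [28, 27, 27]
200 [16, 16, 14] [94, 104, 104]
201 [6, 2, 0] [101, 111, 113]
202 [95, 105, 110] [102, 110, 113]
203 [128, 138, 142] [121, 130, 136]
```

{"api": "jog_arm", "payload": {
  "rows": [
    [0.8, 0, 0, 0, 0, 0, 0],
    [0.8, 0, 0, 0, 0, 0, 0],
    [0.8, 0, 0, 0, 0, 0, 0],
    [0.8, 0, 0, 0, 0, 0, 0],
    [0.8, 0, 0, 0, 0, 0, 0],
    [0.8, 0, 0, 0, 0, 0, 0],
    [0.8, 0, 0, 0, 0, 0, 0],
    [0.8, 0, 0, 0, 0, 0, 0],
    [0.8, 0, 0, 0, 0, 0, 0],
    [0.8, 0, 0, 0, 0, 0, 0],
    [0.8, 0, 0, 0, 0, 0, 0],
    [0.8, 0, 0, 0, 0, 0, 0]
  ]
}}

```text
time_s: 14.72
tool_pos: [0.4596, -0.0859, 0.3628]
tool_rot: [-180.0, -0.0, -1.8]
force: [-2.1, 1.6, 7.0]
grip_width: 0.0434
```

{"api": "jog_arm", "payload": {
  "rows": [
    [0.8, 0, 0, 0.0004, 0, 0, 0],
    [0.8, 0, 0, 0, 0, 0, 0],
    [0.8, 0, 0, 0, 0, 0, 0],
    [0.8, 0, 0, 0, 0, 0, 0],
    [0.8, 0, 0, 0, 0, 0, 0],
    [0.8, 0, 0, 0, 0, 0, 0],
    [0.8, 0, 0, 0, 0, 0, 0],
    [0.8, 0, 0, 0, 0, 0, 0],
    [0.8, 0, 0, 0, 0, 0, 0],
    [0.8, 0, 0, 0, 0, 0, 0],
    [0.8, 0, 0, 0, 0, 0, 0],
    [0.8, 0, 0, 0, 0, 0, 0]
  ]
}}

```text
time_s: 15.72
tool_pos: [0.4596, -0.086, 0.3625]
tool_rot: [-180.0, -0.0, -1.8]
force: [-2.0, 0.2, 6.9]
grip_width: 0.0434
```

{"api": "jog_arm", "payload": {
  "rows": [
    [0.8, 0, 0, 0, 0, 0, 0],
    [0.8, 0, 0, 0, 0, 0, 0],
    [0.8, 0, 0, 0, 0, 0, 0],
    [0.8, 0, 0, 0, 0, 0, 0],
    [0.8, 0, 0, 0, 0, 0, 0],
    [0.8, 0, 0, 0, 0, 0, 0],
    [0.8, 0, 0, 0, 0, 0, 0],
    [0.8, 0, 0, 0, 0, 0, 0],
    [0.8, 0, 0, 0, 0, 0, 0],
    [0.8, 0, 0, 0, 0, 0, 0],
    [0.8, 0, 0, 0, 0, 0, 0],
    [0.8, 0, 0, 0, 0, 0, 0]
  ]
}}

```text
time_s: 16.72
tool_pos: [0.4596, -0.086, 0.3625]
tool_rot: [-180.0, -0.0, -1.8]
force: [-2.2, -0.3, 6.3]
grip_width: 0.0435
```

{"api": "jog_arm", "payload": {
  "rows": [
    [0.8, 0, 0, 0, 0, 0, 0],
    [0.8, 0, 0, 0, 0, 0, 0],
    [0.8, 0, 0, 0, 0, 0, 0],
    [0.8, 0, 0, 0, 0, 0, 0],
    [0.8, 0, 0, 0, 0, 0, 0],
    [0.8, 0, 0, 0, 0, 0, 0],
    [0.8, 0, 0, 0, 0, 0, 0],
    [0.8, 0, 0, 0, 0, 0, 0],
    [0.8, 0, 0, 0, 0, 0, 0],
    [0.8, 0, 0, 0, 0, 0, 0],
    [0.8, 0, 0, 0, 0, 0, 0],
    [0.8, 0, 0, 0, 0, 0, 0]
  ]
}}

```text
time_s: 17.72
tool_pos: [0.4596, -0.086, 0.3624]
tool_rot: [-180.0, -0.0, -1.8]
force: [-2.0, -0.4, 7.2]
grip_width: 0.0434
```

```bash
python3 v.py v4; python3 - <<'E'
import cv2
a=cv2.imread('pics/v4f.png')
for r in range(192,203): print(r,a[r,306].tolist())
E
```

```text
{'time_s': np.float64(17.717), 'qpos': array([-30.599,  -4.367,  36.728, 112.465,   2.742,  71.028,   3.355]), 'tool_pos': array([ 0.46 , -0.086,  0.362]), 'tool_rot': array([-1.79985e+02, -3.10000e-02, -1.80400e+00]), 'force': array([-2.026, -0.371,  7.152]), 'wrist_torque': array([0.063, 0.734, 0.035]), 'grip_width': np.float64(0.043)}
crop origin 125 251
cup exp [199.6 307.1]
centre exp [172.2 306.9]
valve exp [196.7 306.4]
cup_mouth 0.73 [195.9 305.7]
cup_mouth 0.51 [196.4 311.2]
pump_center 0.91 [171.4 308.4]
pump 0.89 [194.7 307.7]
valve 0.71 [194.8 308.2]
192 [136, 140, 143]
193 [136, 144, 144]
194 [134, 140, 142]
195 [111, 114, 114]
196 [130, 135, 135]
197 [150, 156, 158]
198 [73, 77, 79]
199 [23, 22, 22]
200 [15, 16, 15]
201 [9, 7, 6]
202 [97, 107, 109]
```

View pics/v4.png

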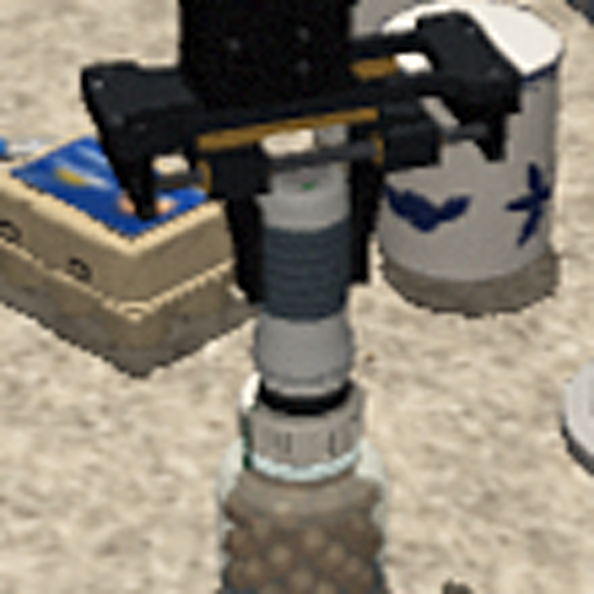

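```bash
python3 -c "
from cell import env
print(env.sign_off())"
```

```text
the job is handed in; nothing more can be done
None
```

The lid is turned fully home, and the pump is held pressed on the valve at about 8.5–9 mm of its travel. I handed the job in at about 17.8 s, with the arm still holding the pump down.

- **Lid:** I turned it about 66° clockwise until it met the firm stop. The wrist torque rose from 0.13 to 1.7 N m there. The green marks line up in the side picture.
- **Pump:** It stands upright, about 2 mm off the valve centre by gripper position, where the cup has about 10 mm to spare. It had been held for over 4 s when I handed in.
- **Depth checks:** The tool height gives about 8.6 mm. The push, about 9–10 N after allowing for the pump's weight, gives about 9 mm. In the side picture the red ring is gone and a thin strip of the white band still shows.
- **Disagreements:** The networks' points in the side picture differed from the expected ones by a few pixels. There is a small unexplained side load of about 2 N at the wrist.
- **Other things:** I saw nothing disturbed. I did not check each of the leave-alone items at the end.

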